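Fill the capacitor carrier

ROBOT

A 6-joint arm with a two-finger parallel gripper is mounted at the origin on a cart in front of the work surface, level with it; the furniture and walls round the work are solid. World frame = base frame: x ahead of the robot, y to its left, z up, the work surface at z = 0. Lengths are in m, angles in rad, forces in N, time in s.
With the tool pointing down it reaches from about 0.275 to 0.875 m from the base axis. Payload 12.5 kg.
Tool frame: the origin (TCP) lies at the very end of the fingers, on their centre line; the grasp point (between the pads) lies 19 mm behind it; z points along the fingers, y is the line along which they close (so a half turn about z gives the same grasp; the last joint's range is limited). The gripper opens to 85 mm and grips with 20 to 120 N. Pads are 22 mm wide; open, the fingers measure 114 mm over their backs; the gripper's body (76 mm by 85 mm) begins 54 mm behind the grasp point. The pads swing forward as they close: fully open they stand 13 mm farther back than shut.
Start: joints at [1.22, 0.351, 1.652, -0, 1.139, -0.085], TCP at [0.144, 0.531, 0.231] pointing down, gripper open.
Joint ranges: [-2.75, 2.75], [-0.79, 2.1], [0.01, 2.65], [-1.57, 4.71], [0.07, 3.14], [-2.87, 2.87]. Speed limits (rad/s): [2.22, 2.22, 2.79, 3.14, 3.14, 3.14].

INTERFACE

Orientations are given as a 3x3 rotation matrix whose columns are the frame's x, y, z axes.
In Python, from bench import manip gives the robot as it stands. Calls block until the motion is done:
- manip.move_ptp(position, orientation): joint-space move of the TCP to a pose.
- manip.move_l(position, attitude=None, max_speed=0.15): straight line of the TCP; attitude=None keeps the orientation; max_speed is the mean speed in m/s.
- manip.move_j(angles): joint-space move.
- manip.set_gripper(opening, effort=None): opening from 0.0 (shut) to 1.0 (fully open); effort is the grip in N (None keeps the last); returns when the fingers have stopped.
- manip.dwell(seconds).
- manip.inverse_kinematics(position, orientation): joint angles nearest the present ones, or None.
- manip.grab_frame(name): name is "side" or "top"; returns (picture, depth): 400x640x3 uint8, red, green, blue; 400x640 float32, m along the optical axis (not along the pixel's ray), 0 where there is no reading.
- manip.get_calibration(name): a dict with "camera_matrix" (3x3 intrinsics, pixels), "k1" (the pictures are not rectified: a ray, as slopes to the right and down, at radius r is drawn at 1 + k1 r^2 times it, then the intrinsics apply), "R" (3x3) and "t" (3): a world point X has camera coordinates R X + t. Camera axes: x right, y down, z forward; pixel columns grow to the right and rows downward; lengths in m; the calibration is good to about 2 mm. A picture is of the moment at which its call begins. get_calibration takes no time and is no camera call.
A pose or a line that the arm cannot do raises manip.Unreachable and nothing moves.
- manip.sign_off(): hands the job in; it is judged then, once.
Trained networks look in the newest picture that a camera, given by its name, has taken for a name from the list of things; names that differ only in an ending like _2 or _b are one class to them, and where a whole thing is asked for, a point or a joint stands for the part that bears it (a point fixed in the world has none). Each returns a list of dicts, best first, with "confidence" (0 to 1); they miss things now and then, are a little off and sometimes report something else, mostly with a low value. They report only what shows in the picture. A call takes as long as a camera call. They do not tell look-alikes from the thing itself.
- manip.look_for(camera, name): "at" ([x, y, z] in m, in world coordinates, good to about 4 mm: the middle of the surface that is visible of it).
Readings, each from a call of its own:
- manip.current_time(): time.
- manip.current_qpos(): joint angles.
- manip.current_joint_vel(): joint speeds.
- manip.current_joint_torque(): joint torques, N m.
- manip.current_ee_pos(): TCP position.
- manip.current_tcp_rot(): TCP orientation.
- manip.current_force(): force on the tool from outside, world axes, zero at the start.
- manip.current_ft_torque(): the same for the moment, N m.
- manip.current_grip_width(): opening from 0.0 (shut) to 1.0 (fully open).
- manip.current_grip_force(): force on a finger pad.
Only numpy, scipy, OpenCV 4.12 (cv2) and the standard library are available. Lean on these libraries where they do the work, as an engineer would, in place of code of your own. Each camera call takes 0.05 s, during which the arm holds its last target. There are 200 camera calls.

TASK

Two of the three wells in the wooden carrier strip are still empty. Put the two large loose capacitors, of the same kind as the one already in the strip, into them, one per well, each standing upright on the well's floor with its terminals up, and let go.

Things in the scene. Friction and masses are not known exactly. Their poses are not given: they have to be found in the camera images.
- cap_1_center (a point): One of the two large loose capacitors: an upright can, 35 mm in diameter, solid up to 52 mm, with two thin terminals on top that reach 60 mm; about 65 g; stands on the bench. The point is on its axis, 30 mm above its underside; z points up. Any yaw will do. The slimmer blue can (22 mm) and the black one (30 mm) are bystanders. An amplifier 300 mm tall stands at the left: swing in front of it.
- cap_2_center (a point): The other of the two large loose capacitors: an upright can, 35 mm in diameter, solid up to 52 mm, with two thin terminals on top that reach 60 mm; about 65 g; stands on the bench. The point is on its axis, 30 mm above its underside; z points up. Any yaw will do. The slimmer blue can (22 mm) and the black one (30 mm) are bystanders. An amplifier 300 mm tall stands at the left: swing in front of it.
- well_1 (a point): Centre of the floor of the middle well, empty, of the carrier: a pale wooden strip, 196 x 72 x 17 mm, flat on the bench and immovable, with three round wells in a row 62 mm apart, each 56 mm wide and 12 mm deep, floors 5 mm above the bench. One end well is already filled. x points along the strip away from the filled well, z up.
- well_2 (a point): Centre of the floor of the other empty well, at the end of the same strip, 62 mm from the middle well; same size and axes. A seated can has its lowest 12 mm inside the well, with about 10 mm free all round: keep the fingertips more than 12 mm above the can's underside, and mind the neighbouring cans, 62 mm away along the strip.
Mind the look-alikes: they are no part of the job. What is shaped like the part that bears cap_1_center but green or red is not meant.

How it is judged:
By the outcome, as a careful person would: the job done as asked, in the order asked, and still so for the second after the job is handed in, with the robot touching nothing.
It also fails if it takes over 53 s, if anything falls off the work surface, if the arm or the gripper's body presses on something with over 40 N, if the wrist force passes 120 N, or if a joint passes its speed limit or range.

## Working session

There is one attempt and no reset: what is moved stays moved. The work goes in short steps, each a Python script; the robot and the scene stay as the last script left them, time stands still between calls to the robot, and variables do not carry over. Pictures are saved under pics/ and viewed, at most 10 in all, crops included, and the job is handed in when it is done.

```bash
mkdir -p pics; cat > h.py <<'E'
from bench import manip
import numpy as np, cv2
def grab(c):
    im,d=manip.grab_frame(c); return im,d
def world(c,d,u,v):
    k=manip.get_calibration(c);K=np.array(k["camera_matrix"],float)
    p=cv2.undistortPoints(np.array([[[u,v]]],float),K,np.array([k["k1"],0,0,0.]))[0,0]
    z=d[int(v),int(u)]
    return np.array(k["R"]).T@(np.array([p[0]*z,p[1]*z,z])-np.array(k["t"]))
def pix(c,X):
    k=manip.get_calibration(c)
    r=cv2.Rodrigues(np.array(k["R"],float))[0]
    return cv2.projectPoints(np.array([X],float),r,np.array(k["t"],float),np.array(k["camera_matrix"],float),np.array([k["k1"],0,0,0.]))[0].ravel()
E
python3 - <<'E'
from h import *
for c in("top","side"):
    im,d=grab(c); cv2.imwrite(f"pics/{c}0.png",im[...,::-1]); np.save(f"{c}0.npy",d)
    for n in("cap_1_center","well_1"):
        for r in manip.look_for(c,n): print(c,n,np.round(r["at"],3),round(r["confidence"],2),pix(c,r["at"]).round())
print(manip.current_time())
E
```

```text
top cap_1_center [0.443 0.004 0.053] 0.86 [242. 238.]
top cap_1_center [ 0.397 -0.073  0.049] 0.57 [280. 259.]
top cap_1_center [ 0.512 -0.013  0.053] 0.53 [250. 206.]
top well_1 [ 0.578 -0.274  0.02 ] 0.77 [369. 176.]
side cap_1_center [ 0.401 -0.057  0.039] 0.86 [366. 237.]
side cap_1_center [0.438 0.02  0.041] 0.7 [333. 267.]
side cap_1_center [ 0.505 -0.002  0.042] 0.68 [292. 249.]
side well_1 [ 0.568 -0.248  0.019] 0.93 [297. 165.]
0.3
```

View pics/top0.png

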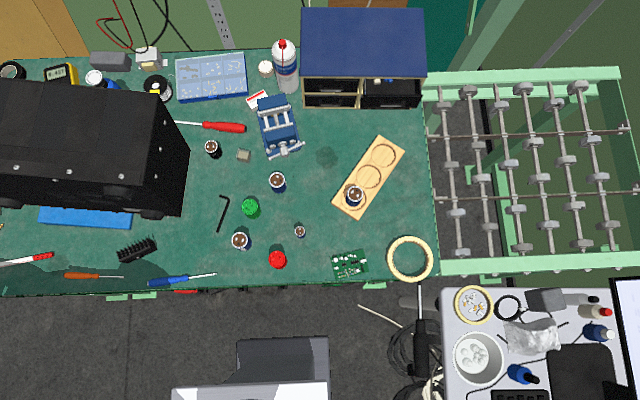

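View pics/side0.png

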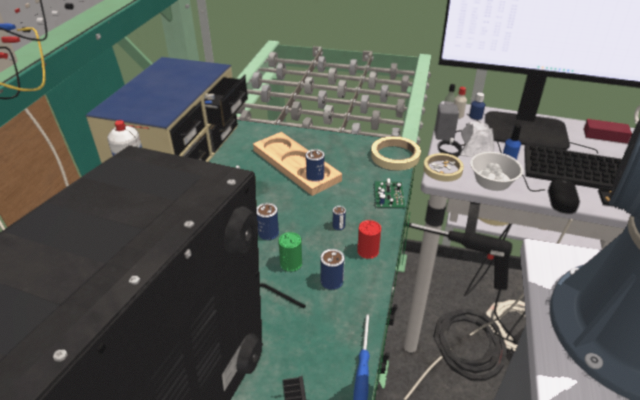

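The candidates in the top view are:
- Blue-sleeved cans at (240,240) and (277,181).
- Slim blue can at (299,231).
- Dark can at (212,149).
- Green look-alike at (250,207) and red look-alike at (278,260).
- Seated can at (355,195), with empty wells near (364,174) and (383,153).

The two large blue ones match the seated can. I'll confirm this with sizes from depth and one enlarged crop.

```bash
python3 - <<'E'
from h import *
im=cv2.imread("pics/top0.png"); 
cv2.imwrite("pics/crop.png",cv2.resize(im[130:275,200:410],None,fx=3.8,fy=3.8,interpolation=cv2.INTER_CUBIC))
for c in("top","side"):
    d=np.load(f"{c}0.npy"); k=manip.get_calibration(c);K=np.array(k["camera_matrix"],float)
    v,u=np.mgrid[:400,:640]
    p=cv2.undistortPoints(np.stack([u,v],-1).reshape(-1,1,2).astype(float),K,np.array([k["k1"],0,0,0.]))[:,0]
    z=d.ravel(); C=np.c_[p*z[:,None],z]; W=(C-np.array(k["t"]))@np.array(k["R"]); W[z==0]=np.nan
    W=W.reshape(400,640,3); np.save(f"{c}W.npy",W)
    print(c,"cam",(-np.array(k["R"]).T@k["t"]).round(2))
    Z=W[...,2]; X=W[...,0];Y=W[...,1]
    ok=(X>.3)&(X<.75)&(Y<.25)&(Y>-.45)
    m=(ok&(Z>.03)&(Z<.075)).astype(np.uint8)
    n,l,s,cc=cv2.connectedComponentsWithStats(m)
    for i in range(1,n):
        if s[i,4]<25: continue
        q=W[l==i]; zt=np.median(q[q[:,2]>np.percentile(q[:,2],60)][:,2])
        t=q[abs(q[:,2]-zt)<.005]
        print(cc[i].round(),s[i,4],"ztop",zt.round(4),"ctr",((t.max(0)+t.min(0))/2).round(4),"mean",t.mean(0).round(4),"ext",(t.max(0)-t.min(0)).round(4),"rgb",im[l==i].mean(0)[::-1].round() if c=="top" else "")
    m=(ok&(Y<-.15)&(Z>.012)&(Z<.023)&(X>.4)).astype(np.uint8)
    n,l,s,cc=cv2.connectedComponentsWithStats(m); i=1+s[1:,4].argmax()
    q=W[l==i]; print("strip z",np.median(q[:,2]),cv2.minAreaRect(q[:,:2].astype(np.float32)*1000), len(q))
    print("bench",np.nanmedian(Z[ok&(abs(Z)<.01)]))
E
```

```text
top cam [ 0.32 -0.15  0.87]
[331. 104.] 70 ztop 0.0437 ctr [ 0.7457 -0.1944  0.0424] mean [ 0.7459 -0.1959  0.0425] ext [0.0079 0.0506 0.0053] rgb [44. 44. 42.]
[276. 118.] 384 ztop 0.0629 ctr [ 0.7042 -0.0691  0.0629] mean [ 0.7062 -0.0715  0.0613] ext [0.0382 0.0606 0.0099] rgb [125. 138. 152.]
[282. 147.] 380 ztop 0.0667 ctr [ 0.638  -0.0833  0.0666] mean [ 0.6395 -0.0875  0.0657] ext [0.0387 0.0633 0.0098] rgb [120. 131. 140.]
[169. 192.] 672 ztop 0.0695 ctr [0.5778 0.1879 0.0695] mean [0.5367 0.1677 0.07  ] ext [0.1685 0.1241 0.0099] rgb [29. 29. 29.]
[211. 148.] 171 ztop 0.0468 ctr [0.6538 0.076  0.0463] mean [0.6527 0.0758 0.0455] ext [0.0313 0.0292 0.0083] rgb [120. 109. 101.]
[243. 155.] 43 ztop 0.0319 ctr [0.6343 0.0089 0.0319] mean [0.6345 0.0073 0.0312] ext [0.0181 0.0273 0.0036] rgb [162. 159. 138.]
[277. 181.] 242 ztop 0.053 ctr [ 0.5668 -0.0696  0.0523] mean [ 0.5666 -0.0697  0.0521] ext [0.0342 0.0326 0.0083] rgb [130. 120. 118.]
[355. 195.] 245 ztop 0.0581 ctr [ 0.5274 -0.236   0.0579] mean [ 0.5274 -0.2359  0.0569] ext [0.0347 0.0344 0.0096] rgb [137. 125. 121.]
[25
[... 1510 characters left out ...]
0521] mean [ 0.3979 -0.0635  0.0516] ext [0.0339 0.0356 0.0096] rgb 
[290. 245.] 519 ztop 0.0521 ctr [ 0.5113 -0.0099  0.0521] mean [ 0.5109 -0.0081  0.0515] ext [0.035  0.0359 0.0094] rgb 
[332. 263.] 571 ztop 0.0523 ctr [0.4409 0.011  0.0515] mean [0.4407 0.0129 0.0516] ext [0.0346 0.0362 0.0083] rgb 
[244. 358.] 1300 ztop 0.0709 ctr [0.5041 0.1963 0.0705] mean [0.5039 0.2008 0.071 ] ext [0.0224 0.1064 0.0091] rgb 
[294. 388.] 445 ztop 0.0402 ctr [0.4404 0.2179 0.0392] mean [0.439  0.2174 0.039 ] ext [0.0333 0.0325 0.0079] rgb 
strip z 0.01629973131504122 ((578.0488891601562, -272.553466796875), (75.30040740966797, 200.74862670898438), 52.776771545410156) 1096
bench -0.00015413256480046816
```

View pics/crop.png

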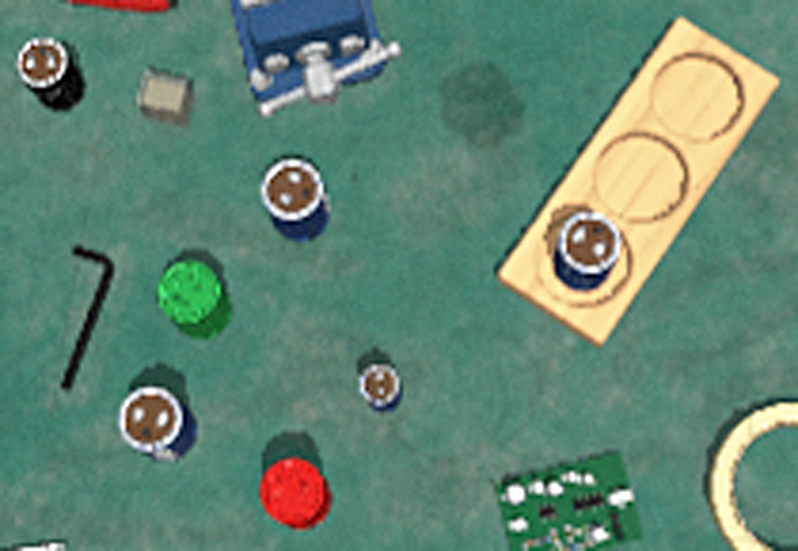

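The crop confirms it: two blue-sleeved 35 mm cans, at (240,240) → A (0.442, 0.011) and (277,181) → B (0.5675, -0.069). The slim can is 20 mm wide and 36 mm tall, and the black one 30 mm wide and 46 mm tall. The strip rectangle gives well_1 as its centre and well_2 62 mm further along. I'll check the amplifier's extent, then pick A.

```bash
cat >> h.py <<'E'
A=np.array([.4415,.0108]); B=np.array([.5677,-.0687])
c0=np.array([.5778,-.273]); a=np.radians(52.85); n=np.array([np.cos(a),np.sin(a)]); u=np.array([n[1],-n[0]])
W1=c0; W2=c0+.062*u
def rot(y2):
    y=np.r_[y2,0]; z=np.array([0,0,-1.]); return np.c_[np.cross(y,z),y,z]
def best(xy,z,y2):
    c=[]
    for s in(1,-1):
        R=rot(s*np.array(y2,float)); q=manip.inverse_kinematics([*xy,z],R)
        if q is not None: c.append((abs(q[5]),R,q))
    return min(c,key=lambda t:t[0])[1:]
def st(m): print(m,"t",manip.current_time(),"p",np.round(manip.current_ee_pos(),4),"F",np.round(manip.current_force(),1),"w",round(manip.current_grip_width(),3),"gf",round(manip.current_grip_force(),1))
GZ=.017
def pick(xy,y2,op=.8):
    R,q=best(xy,.16,y2); manip.move_ptp([*xy,.16],R); manip.set_gripper(op)
    manip.move_l([*xy,GZ],max_speed=.1); st("down")
    manip.set_gripper(0,30); st("grip"); manip.move_l([*xy,.14]); st("up")
def place(xy,y2):
    R,q=best(xy,.14,y2); manip.move_ptp([*xy,.14],R); st("over")
    manip.move_l([*xy,.035],max_speed=.12); manip.move_l([*xy,GZ+.0055],max_speed=.02); st("low")
    manip.set_gripper(.8); manip.move_l([*xy,.16]); st("free")
E
python3 - <<'E'
from h import *
for c in("top","side"):
    W=np.load(c+"W.npy"); q=W[(W[...,2]>.1)&(W[...,2]<.33)&(W[...,0]>.2)&(W[...,0]<.8)&(W[...,1]>.05)&(W[...,1]<.5)]
    print(c,np.percentile(q,[0,1,99,100],axis=0).round(3))
for xy,y in((A,(0,1)),(B,(0,1)),(W1,n),(W2,n)): print(xy,best(xy,.16,y)[1].round(2))
R=best([.33,.1],.25,(0,1))[0]
print(manip.inverse_kinematics([.31,.15,.24],R))
E
```

```text
top [[0.489 0.104 0.1  ]
 [0.496 0.109 0.105]
 [0.776 0.426 0.301]
 [0.8   0.48  0.304]]
side [[0.49  0.104 0.1  ]
 [0.495 0.12  0.113]
 [0.666 0.409 0.307]
 [0.678 0.421 0.31 ]]
[0.4415 0.0108] [-0.08  0.25  1.99 -0.    0.9   1.49]
[ 0.5677 -0.0687] [-0.2   0.47  1.66 -0.    1.01  1.37]
[ 0.5778 -0.273 ] [-0.51  0.58  1.47 -0.    1.09 -1.44]
[ 0.62721755 -0.31044203] [-0.53  0.69  1.28 -0.    1.17 -1.45]
[ 3.15223755e-01 -5.53296502e-02  2.11178312e+00 -4.44089210e-16
  1.08513918e+00 -1.25557257e+00]
```

```bash
sed -i 's/abs(q\[5\])/abs(q[5]+1.4)/' h.py; python3 - <<'E'
from h import *
R,_=best([.31,.15],.24,(0,1))
manip.move_l([.25,.30,.24]); st("v0")
manip.move_ptp([.31,.15,.24],R); st("v1")
pick(A,(0,1))
E
```

```text
v0 t 2.1417 p [0.2498 0.3003 0.2399] F [-0.1 -0.7  0.7] w 1.0 gf 0.0
v1 t 2.8583 p [0.31   0.1505 0.2401] F [ 0.1  0.5 -0.2] w 0.999 gf 0.0
down t 5.6 p [0.4418 0.0108 0.0174] F [ 0.2  0.6 -0.8] w 0.801 gf 0.0
grip t 5.9917 p [0.4416 0.0108 0.0173] F [-1.5  0.4  6.6] w 0.4 gf 29.4
up t 6.9583 p [0.441  0.0108 0.1393] F [-0.2 -0.1 -0.6] w 0.398 gf 29.9
```

```bash
python3 - <<'E'
from h import *
place(W2,n)
pick(B,(0,1))
im,d=grab("top"); cv2.imwrite("pics/t1.png",cv2.resize(im[120:260,240:420,::-1],None,fx=4,fy=4,interpolation=cv2.INTER_CUBIC))
E
```

```text
over t 8.3417 p [ 0.6272 -0.3093  0.1399] F [-0.2  0.7 -0.1] w 0.403 gf 29.9
low t 10.1417 p [ 0.6272 -0.3104  0.0224] F [-0.6  0.3 -0.1] w 0.402 gf 30.1
free t 11.6333 p [ 0.6268 -0.3102  0.1589] F [0.1 0.2 0.3] w 0.801 gf 0.0
down t 14.4167 p [ 0.568  -0.0687  0.0175] F [ 0.6 -0.   0.3] w 0.801 gf 0.0
grip t 14.8167 p [ 0.5679 -0.0687  0.0174] F [-0.4  0.2  5. ] w 0.4 gf 29.8
up t 15.7833 p [ 0.5672 -0.0686  0.1391] F [-1.   0.5 -1.2] w 0.405 gf 29.9
```

View pics/t1.png

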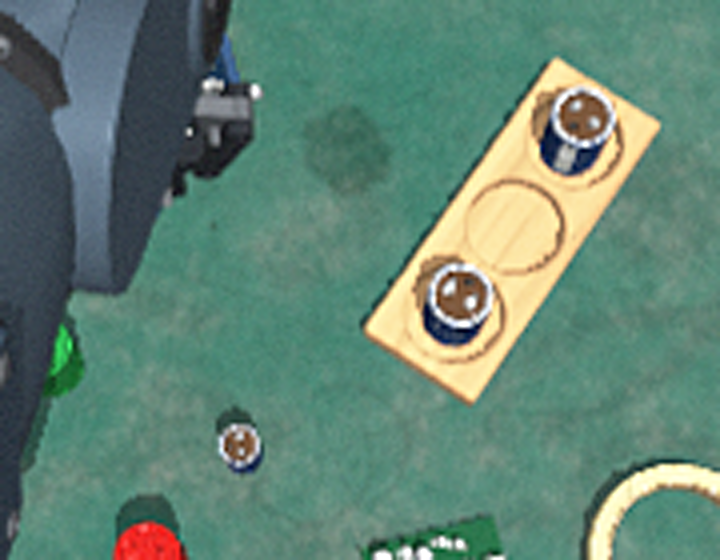

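The first can stands upright in the end well, at crop (580,125), and the middle well at (515,228) is free. Next I'll place the second can.

```bash
python3 - <<'E'
from h import *
place(W1,n)
R,_=best([.42,-.05],.24,(0,1)); manip.move_ptp([.42,-.05,.24],R); manip.dwell(.3)
im,d=grab("top"); im2,_=grab("side")
a1=cv2.resize(im[120:230,310:430],(480,440),interpolation=2); a2=cv2.resize(im2[120:230,230:350],(320,293),interpolation=2)
o=np.zeros((440,800,3),np.uint8); o[:,:480]=a1; o[:293,480:]=a2; cv2.imwrite("pics/t2.png",o[...,::-1])
for w in(W1,W2):
    p=pix("top",[*w,.057]); g=[world("top",d,x,y) for x in range(int(p[0])-14,int(p[0])+15) for y in range(int(p[1])-14,int(p[1])+15)]
    g=np.array(g); g=g[(g[:,2]>.05)&(g[:,2]<.064)]; print(w,((g.max(0)+g.min(0))/2).round(4),np.ptp(g,0).round(4),np.median(g[:,2]).round(4))
st("end")
E
```

```text
over t 16.6667 p [ 0.5777 -0.2718  0.1396] F [ 0.5 -0.2 -0. ] w 0.405 gf 29.9
low t 18.4667 p [ 0.5778 -0.273   0.0224] F [-0.1 -0.   0.4] w 0.401 gf 30.1
free t 19.9583 p [ 0.5773 -0.2728  0.159 ] F [-0.4 -1.  -0.2] w 0.8 gf 0.0
[ 0.5778 -0.273 ] [ 0.5852 -0.2807  0.0561] [0.0523 0.0487 0.0121] 0.0564
[ 0.62721755 -0.31044203] [ 0.6251 -0.3091  0.0569] [0.035  0.0339 0.0128] 0.0568
end t 21.4583 p [ 0.4201 -0.0502  0.2398] F [ 0.6  0.2 -0.4] w 0.803 gf 0.0
```

View pics/t2.png

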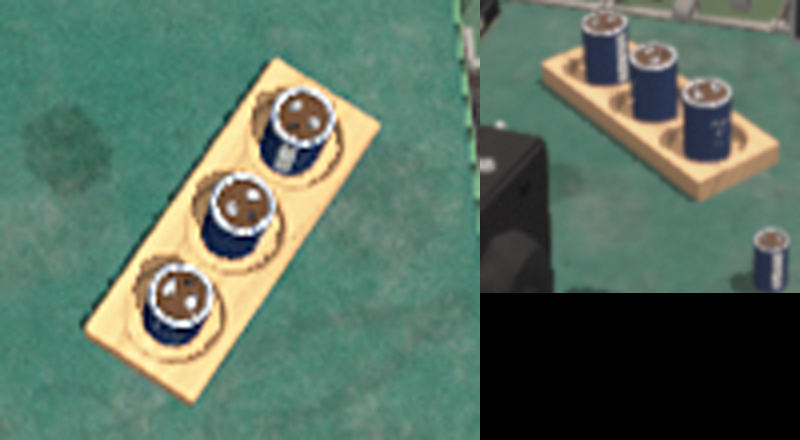

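All three cans stand upright in their wells, at crop (300,118), (242,207) and (178,297). The tops are at 57 mm, which is 5 + 52, so they sit on the well floors. The wider extent measured at the middle well came from neighbouring cans' pixels in that window. The arm is clear.

```bash
python3 -c "
from bench import manip
print(manip.sign_off())"
```

```text
the job is handed in; nothing more can be done
None
```

Both large capacitors stand upright, terminals up, in the two empty wells with the gripper clear, and I handed the job in at about 21.5 s on the robot's clock, against the 53 s limit.

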